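# Shut the disc-ended valve under the sliding cover

### The arm

A 6-joint arm with a two-finger parallel gripper is mounted at the origin on the work surface. World frame = base frame: x ahead of the robot, y to its left, z up, the work surface at z = 0. Lengths are in m, angles in degrees, forces in N, time in s.
With the tool pointing down it reaches from about 0.325 to 0.775 m from the base axis. Payload 5.5 kg.
Tool frame: the origin (TCP) lies between the finger pads; the fingertips stand 19 mm ahead of it and the grasp point (between the pads) is the TCP; z points along the fingers, y is the direction in which the jaws open and shut (so a half turn about z gives the same grasp; the last joint's range is limited). The gripper opens to 88 mm and grips with 3 to 60 N. Pads are 20 mm wide; open, the fingers measure 115 mm over their backs; the gripper's body (75 mm by 178 mm) begins 61 mm behind the grasp point.
Start: joints at [-79.968, 5.22, 70.514, -0, 104.267, -3.249], TCP at [0.138, -0.584, 0.242] pointing down, gripper open.
Joint ranges: [-164.24, 164.24], [-49.07, 125.15], [9.68, 141.18], [-86.29, 266.29], [3.28, 154.24], [-151.56, 151.56]. Speed limits (degrees/s): [147.25, 147.25, 172.46, 180, 180, 180].

### API

Orientations are given as a 3x3 rotation matrix whose columns are the frame's x, y, z axes.
In Python, from workcell import bot gives the robot as it stands. The module is installed in compiled form; this text tells all that it offers.
- The arm moves only by the tool jog_arm, never from a script. Its argument "motion" is one flat list of numbers, 6 for each row, row after row: the shift along the world's x, y, z in cm, then the turn, a rotation vector about the world's x, y, z in rad. In form: [dx, dy, dz, ax, ay, az, dx, dy, dz, ax, ay, az, ...]. A call has 1 to 5 rows; each row shifts and turns the commanded pose from where the row before left it; what a row does not reach is not made up. A row lasts 1/8 s, in which the tool goes at most 62.5 mm and 10.7 degrees, less where a joint would pass 70% of its speed; a pose out of reach is approached as far as the arm can. A call with a gripper value outside its range is refused whole. "claw" is the finger opening in cm, from 0 to 8.78, set as the call begins (left out, the last holds). The fingers move at their own pace and stop on an object; "squeeze" is the grip in N (left out, the last holds). Time passes only in rows, so rows that do not move let the fingers close. It gives the time, the measured TCP pose, the force and the opening at its end, in the units of the state.
- bot.state(): the state, without advancing time (a new reading comes with each control period).
- bot.get_image(name): name is "side" or "top" or "wrist"; returns a dict with "frame" (400x640x3 uint8, red, green, blue), "fx", "fy", "cx", "cy" (pixels), "eye" and "rotation" of the camera in the world; the wrist camera has in their place "tool_from_camera" (4x4, takes a point from camera to tool coordinates, whose origin is the TCP and whose axes are the flange's). Camera axes: x right, y down, z forward; pixel columns grow to the right and rows downward; lengths in m; the calibration is good to about 2 mm. The wrist camera is an equidistant fisheye: a pixel r from the principal point sees the ray r / f radians off the axis. A picture is of the moment at which its call begins: read the wrist's pose just before it. There is no depth.
- bot.sign_off(): hands the job in, once; it reports no verdict.
Trained networks look in a picture, given as the dict that the camera call returned (one of the last four; its "shot" number tells which), for a name from the list of things; names that differ only in an ending like _2 or _b are one class to them, and where a whole thing is asked for, a point or a joint stands for the part that bears it (a point fixed in the world has none). Each returns a list of dicts, best first, with "confidence" (0 to 1); they miss things now and then, are a little off and sometimes report something else, mostly with a low value. They report only what shows in the picture. A call takes as long as a camera call.
- bot.cut_out(thing, picture): "pixels" (400x640 bool, what is visible of it).
- bot.pinpoint(thing, picture): "location" ([x, y, z] in m, in world coordinates, good to about 4 mm: a listed point, or the origin of a listed thing).
The state is a dict: "time": time; "joint_positions": joint angles; "joint_velocities": joint speeds; "tau": joint torques, N m; "position": TCP position; "tool_rot": TCP orientation; "wrist_force": force on the tool from outside, world axes, zero at the start; "wrist_torque": the same for the moment, N m; "width": finger opening in m.
Only numpy, scipy, OpenCV 4.12 (cv2) and the standard library are available. Lean on these libraries where they do the work, as an engineer would, in place of code of your own. Each camera call takes 0.05 s, during which the arm holds its last target.

### The job

Shut off the supply whose valve lever ends in a round disc: push the valve box's flat cover along its runners to the far side until it is fully open, then push the disc-ended lever round until it is fully shut, square across its pipe. Only push: do not lift the cover off its runners, leave the cover open, and leave the plain straight lever and the bottle, jar and beaker beside the box as they are.

Things in the scene. Friction and masses are not known exactly. Their poses are not given: they have to be found in the camera images.
- valve_box: White open-topped valve box, fixed. Origin: bench level, centre of its 150 (x) by 314 mm (y) bay part; x points to the far side, y left, z up. Two bays side by side, each inside x -69 to 69 and |y| 3 to 149 mm, parted by a 6 mm wall at y = 0; floor z = 6, end and parting walls up to z = 68 mm. In each bay a pipe runs along x (top z = 30, brass valve body by the pivot to z = 35 mm).
- runner_end (a point): Middle between the far ends of the cover's two side runners, at their top: box x = 219, y = 0, z = 70 mm. The runners (y = +-153) carry the cover past the box's far side; guide strips outside them (outer faces y = +-163, x -80 to 225) stand up to z = 80 mm, as do stops in the corners at x = -77 and 219 mm.
- cover: Loose flat grey plate hiding both bays: 150 (x) by 310 (y) by 6 mm, 0.2 to 0.4 kg, lying on the runners with its underside at box z = 70 mm, axes as the box's. Origin: centre of underside. In the box frame its x is 0 to 10 mm at the start and 144 mm at the far stop. Slides with about 1 to 3 N; 2 mm of side play each side.
- cover_lip (a point): Centre of the top of the cover's push lip: an upright bar 12 mm thick (x), 120 mm long (y), rising 18 mm above the plate's upper face; it stands 55 mm on the robot's side of the cover's centre, so 20 mm of plate lies before its midline. Site 24 mm above the cover's underside, i.e. at z = 94 mm over the bench.
- disc_pivot (a point): On the vertical turning axis of the disc-ended valve, at the lever's top (z = 60 mm over the bench). It lies in the left or the right bay: box x = 30, y = 69.5 or -85.5 mm (8 mm right of the middle of its half of the box). The plain valve's axis is at the other of these two places.
- disc_end (a point): Centre of the top of the round disc that ends the disc-ended lever (steel; disc 32 mm across, 58 mm from the pivot axis). The bar is 12 mm wide, with a hub 22 mm across at the pivot; bar and disc are both 14 mm thick, from z = 46 to 60 mm over the bench.
- disc_lever (a joint): Turn of the disc-ended lever: 0 = open, pointing to the box's -x along its pipe; grows clockwise seen from above to 1.571 rad at its stop = shut, pointing to the box's +y. Starts between 0 and 0.45. Stiff: stays where it is left; about 1.5 N at the disc moves it.
- plain_end (a point): Top of the plain straight lever near its squared tip, 65 mm from its pivot axis (bar 12 mm wide, 70 mm long, same steel and height as the other, no disc), in the other bay. Leave it alone.
- amber_bottle: Loose amber glass bottle with white cap, 48 mm across, 105 mm tall, beside the box at its left. Origin: centre of its underside. Leave it alone.
- jar: Loose amber jar with lid, 60 mm across, 65 mm tall, beside the box at its left. Origin: centre of its underside. Leave it alone.
- beaker: Loose open glass beaker, 66 mm across, 85 mm tall, beside the box at its right. Origin: centre of its underside. Leave it alone.

How it is judged:
By the outcome, as a careful person would: the job done as asked, in the order asked, and still so for the second after the job is handed in, with the robot touching nothing.
It also fails if it takes over 45 s, if anything falls off the work surface, if the arm or the gripper's body presses on something with over 40 N, if the wrist force passes 120 N, or if a joint passes its speed limit or range.

## Working session

There is one attempt and no reset: what is moved stays moved. The work goes in short steps, Python scripts to look and compute and a tool call to move; the robot and the scene stay as the last step left them, time stands still between calls to the robot, and variables do not carry over. Pictures are saved under pics/ and viewed, and the job is handed in when it is done.

Besides the shell and the picture viewer there is one more tool, called after "Emit:" as name(argument=value, ...) on one line, values as JSON. jog_arm: Moves the arm, as the interface text tells. Its arguments: {"type":"object","properties":{"motion":{"type":"array","items":{"type":"number"}},"claw":{"type":"number"},"squeeze":{"type":"number"}},"required":["motion"]}

```bash
mkdir -p pics; python3 - <<'E'
from workcell import bot
import cv2,numpy as np
s=bot.state();print(s['time'],s['position'],s['wrist_force'],s['width']);print(np.round(s['tool_rot'],3))
for c in ['top','side']:
    p=bot.get_image(c)
    cv2.imwrite(f'pics/{c}0.png',p['frame'][:,:,::-1])
    print(c,p['eye'],np.round(p['rotation'],3).tolist(),p['fx'])
    for t in ['valve_box','runner_end','cover','cover_lip','amber_bottle','jar','beaker','disc_end','disc_pivot']:
        r=bot.pinpoint(t,p)
        print(t,[(np.round(q['location'],4).tolist(),round(q['confidence'],2)) for q in r[:2]])
print(bot.state()['time'])
E
```

```text
0.0 [ 0.13779439 -0.58371441  0.24054584] [-0.42097627 -0.06677221  0.31660377] 0.08766846654893436
[[ 0.973  0.23  -0.   ]
 [ 0.23  -0.973  0.002]
 [ 0.    -0.002 -1.   ]]
top [0.48562178 0.04247249 0.94005213] [[0.018, -0.99, 0.143], [-1.0, -0.015, 0.024], [-0.021, -0.144, -0.989]] 395.44852736216745
valve_box []
runner_end []
cover [([0.5482, -0.0814, 0.0679], 0.78), ([0.4939, -0.0831, 0.0968], 0.37)]
cover_lip [([0.4953, -0.0806, 0.0952], 0.83)]
amber_bottle [([0.5301, 0.1569, -0.0016], 0.55)]
jar [([0.6612, 0.1676, -0.0052], 0.67)]
beaker [([0.5452, -0.0794, 0.065], 0.65)]
disc_end []
disc_pivot []
side [ 0.51842505 -0.70071733  1.03926156] [[0.995, -0.072, 0.071], [-0.1, -0.786, 0.61], [0.012, -0.614, -0.789]] 506.3248944473162
valve_box []
runner_end []
cover [([0.5462, -0.0831, 0.0723], 0.78)]
cover_lip [([0.4824, -0.0826, 0.0913], 0.93)]
amber_bottle [([0.5302, 0.1599, -0.0017], 0.64)]
jar [([0.6617, 0.1604, 0.001], 0.71)]
beaker [([0.5386, -0.3246, -0.0006], 0.69)]
disc_end []
disc_pivot []
1.0
```

View pics/top0.png

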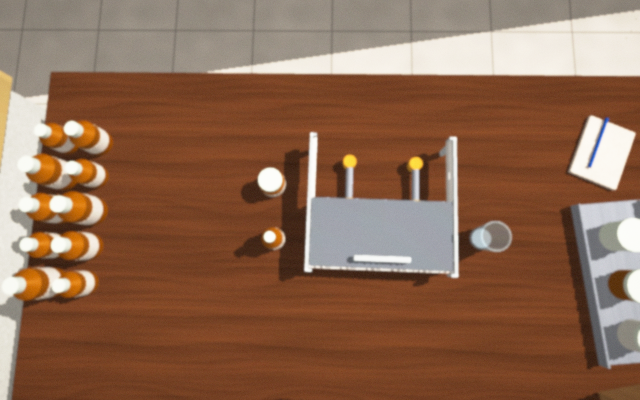

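View pics/side0.png

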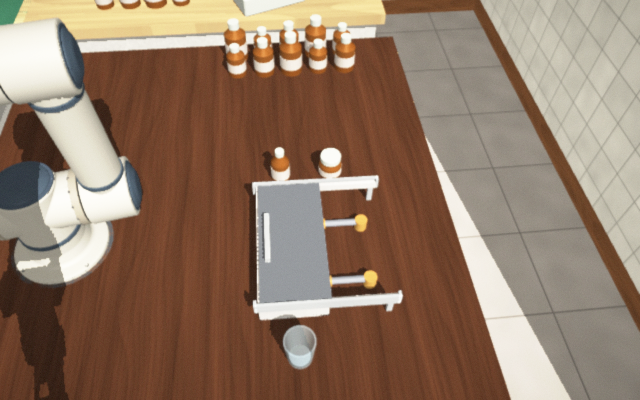

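The top view shows the cover at px (310..455, 198..268) with its lip at (382,259). The runners extend to the top of the image, and the beaker at (491,236) is close to the right runner. Next I'll fit the yaw.

```bash
cat > h.py <<'E'
from workcell import bot
import cv2,numpy as np
def plane(p,uv,z):
    uv=np.atleast_2d(np.float64(uv))
    d=np.c_[(uv[:,0]-p['cx'])/p['fx'],(uv[:,1]-p['cy'])/p['fy'],np.ones(len(uv))]@np.array(p['rotation']).T
    e=np.array(p['eye']);return e+d*((z-e[2])/d[:,2])[:,None]
def proj(p,X):
    q=(np.atleast_2d(X)-np.array(p['eye']))@np.array(p['rotation']);return np.c_[p['cx']+p['fx']*q[:,0]/q[:,2],p['cy']+p['fy']*q[:,1]/q[:,2]]
E
python3 - <<'E'
from h import *
for c in ['top','side']:
    p=bot.get_image(c)
    for t in ['cover','cover_lip','runner_end','valve_box']:
        r=bot.cut_out(t,p)
        if not r: print(c,t,'none');continue
        m=r[0]['pixels']; v,u=np.nonzero(m)
        X=plane(p,np.c_[u,v],0.076 if t!='cover_lip' else .094)[:,:2]
        print(c,t,r[0]['confidence'],m.sum(),cv2.minAreaRect((X*1000).astype(np.float32)))
    cv2.imwrite(f'pics/{c}crop.png',cv2.resize(p['frame'][110:300,230:550] if c=='top' else p['frame'][140:380,220:440],None,fx=2.5,fy=2.5,interpolation=cv2.INTER_CUBIC)[:,:,::-1])
E
```

```text
top cover 0.92 9813 ((543.7741088867188, -83.68647766113281), (309.62396240234375, 149.8159942626953), 88.87049102783203)
top cover_lip 0.73 9830 ((542.3016357421875, -81.93795776367188), (305.679931640625, 148.35353088378906), 88.4758529663086)
top runner_end 0.73 2624 ((610.421142578125, -84.92141723632812), (333.2582092285156, 308.7081298828125), 88.50687408447266)
top valve_box 0.85 2995 ((611.01318359375, -85.00601196289062), (331.02899169921875, 308.8459777832031), 88.72718048095703)
side cover 0.57 7943 ((541.64013671875, -81.56130981445312), (314.9803771972656, 151.56854248046875), 88.5921859741211)
side cover_lip 0.75 7945 ((540.5789184570312, -93.119384765625), (308.427978515625, 149.50230407714844), 88.77571868896484)
side runner_end 0.81 3648 ((608.1961669921875, -94.90728759765625), (357.630615234375, 307.5054016113281), 88.90748596191406)
side valve_box 0.64 4167 ((609.6788330078125, -94.50129699707031), (361.82501220703125, 312.5435791015625), 88.52851867675781)
```

View pics/topcrop.png

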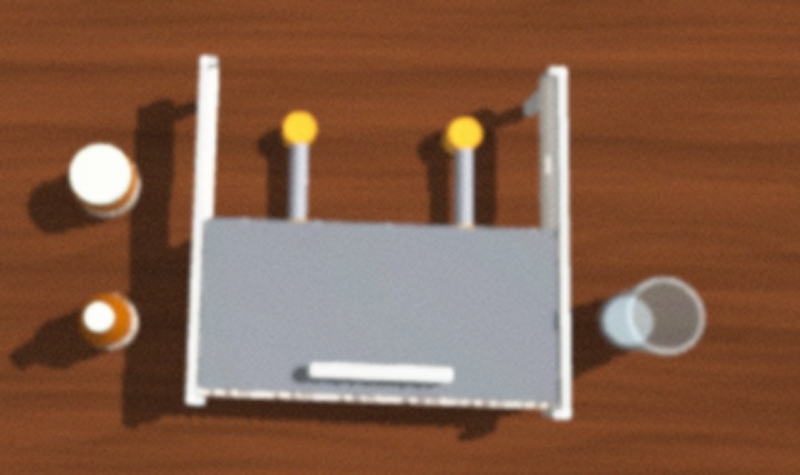

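View pics/sidecrop.png

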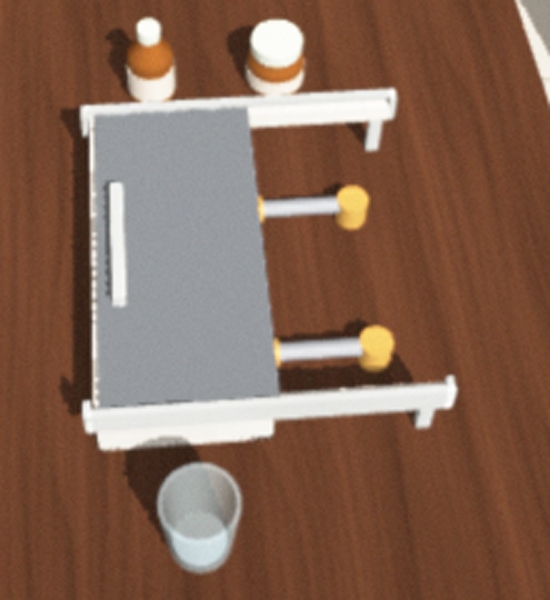

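Yaw is about -1.2°, the box origin about (0.538, -0.0835), and the cover starts about 5 mm along. I'll push the lip with two fingers spread along it.

Emit:
jog_arm(motion=[2.9, 4.55, 0, 0, 0, -0.025, 2.9, 4.55, 0, 0, 0, -0.025, 2.9, 4.55, 0, 0, 0, -0.025, 2.9, 4.55, 0, 0, 0, -0.025, 2.9, 4.55, 0, 0, 0, -0.025], claw=7)

```text
time: 2.12
position: [0.2835, -0.3549, 0.2418]
tool_rot: [[0.994, 0.105, 0.001], [0.105, -0.994, -0.0], [0.0, 0.001, -1.0]]
wrist_force: [0.3, -0.3, 0.8]
width: 0.0698
```

Emit:
jog_arm(motion=[2.9, 4.55, 0, 0, 0, -0.025, 2.9, 4.55, 0, 0, 0, -0.025, 2.9, 4.55, 0, 0, 0, -0.025, 2.9, 4.55, 0, 0, 0, -0.025, 2.9, 4.55, 0, 0, 0, -0.028])

```text
time: 2.75
position: [0.4285, -0.1273, 0.2419]
tool_rot: [[1.0, -0.022, 0.001], [-0.022, -1.0, -0.0], [0.001, 0.0, -1.0]]
wrist_force: [-0.3, -0.5, -0.2]
width: 0.0701
```

Emit:
jog_arm(motion=[2.5, 4.6, 0, 0, 0, 0, 0, 0, 0, 0, 0, 0, 0, 0, 0, 0, 0, 0])

```text
time: 3.12
position: [0.4527, -0.0832, 0.2417]
tool_rot: [[1.0, -0.021, -0.0], [-0.021, -1.0, -0.001], [-0.0, 0.001, -1.0]]
wrist_force: [-0.4, 0.2, -0.6]
width: 0.0703
```

Emit:
jog_arm(motion=[0, 0.1, -4, 0, 0, 0, 0, 0, -4, 0, 0, 0, 0, 0, -3, 0, 0, 0, 0, 0, 0, 0, 0, 0])

```text
time: 3.62
position: [0.451, -0.083, 0.1293]
tool_rot: [[1.0, -0.024, -0.005], [-0.024, -1.0, 0.001], [-0.005, -0.001, -1.0]]
wrist_force: [0.3, 0.4, -0.1]
width: 0.0701
```

```bash
python3 - <<'E'
from h import *
s=bot.state();print(s['time'],s['position'],s['wrist_force'])
for c in ['wrist','side']:
    p=bot.get_image(c)
    print(c,[(np.round(q['location'],4).tolist(),round(q['confidence'],2)) for q in bot.pinpoint('cover_lip',p)[:2]])
    cv2.imwrite(f'pics/{c}1.png',p['frame'][:,:,::-1])
E
```

```text
3.625 [ 0.45096716 -0.08304917  0.12928771] [ 0.28698373  0.44525853 -0.08693227]
wrist []
side [([0.4833, -0.0832, 0.0944], 0.69)]
```

View pics/wrist1.png

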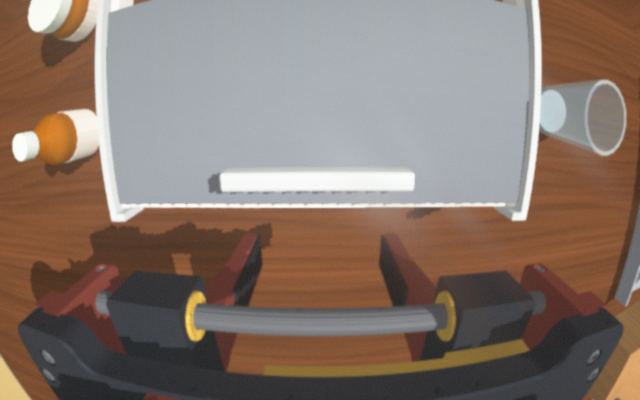

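View pics/side1.png

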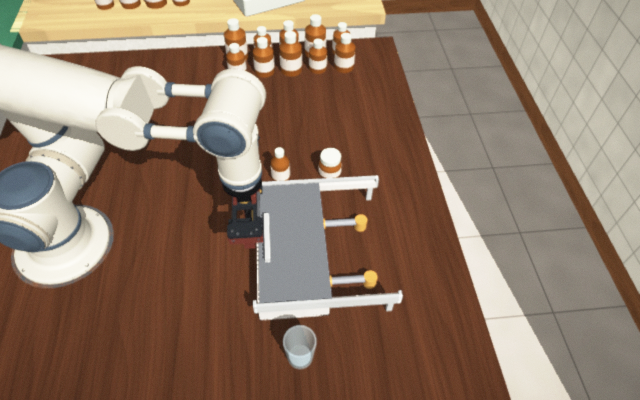

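The lip is centred at px (318,181) between the fingers (about 250 and 390), so it is well aligned. Descending now.

Emit:
jog_arm(motion=[0, 0, -1.5, 0, 0, 0, 0, 0, -1.4, 0, 0, 0, 0, 0, 0, 0, 0, 0])

```text
time: 4.2
position: [0.4518, -0.0816, 0.1005]
tool_rot: [[1.0, -0.021, -0.003], [-0.021, -1.0, 0.001], [-0.003, -0.001, -1.0]]
wrist_force: [-0.2, 0.5, 0.3]
width: 0.0701
```

Emit:
jog_arm(motion=[0.7, 0, 0, 0, 0, 0, 0.7, -0.02, 0, 0, 0, 0, 0.7, -0.02, 0, 0, 0, 0, 0.7, -0.02, 0, 0, 0, 0])

```text
time: 4.7
position: [0.481, -0.0826, 0.1031]
tool_rot: [[1.0, -0.021, -0.001], [-0.021, -1.0, -0.0], [-0.001, 0.0, -1.0]]
wrist_force: [-5.1, 0.7, 5.3]
width: 0.0703
```

```bash
python3 - <<'E'
from h import *
s=bot.state();print(s['time'],s['position'],s['wrist_force'],s['wrist_torque'])
for c in ['wrist','side']:
    p=bot.get_image(c)
    print(c,[(np.round(q['location'],4).tolist(),round(q['confidence'],2)) for t in('cover_lip','cover') for q in bot.pinpoint(t,p)[:2]])
    cv2.imwrite(f'pics/{c}2.png',p['frame'][:,:,::-1] if c=='wrist' else cv2.resize(p['frame'][140:340,200:420],None,fx=2.7,fy=2.7)[:,:,::-1])
s=bot.state();print(s['time'],s['position'],s['wrist_force'],s['wrist_torque'])
E
```

```text
4.7 [ 0.48096131 -0.08262078  0.10309411] [-5.09105948  0.67742283  5.27596814] [0.07295987 0.83210565 0.01581184]
wrist [([0.4969, -0.0825, 0.0926], 0.85), ([0.5523, -0.0807, 0.0691], 0.64)]
side [([0.4949, -0.0831, 0.0927], 0.96), ([0.5605, -0.0819, 0.0708], 0.89)]
5.0 [ 0.48095437 -0.0825522   0.10243426] [-0.55475934 -0.61607272  0.69313067] [0.03861214 0.05572122 0.02735212]
```

View pics/wrist2.png

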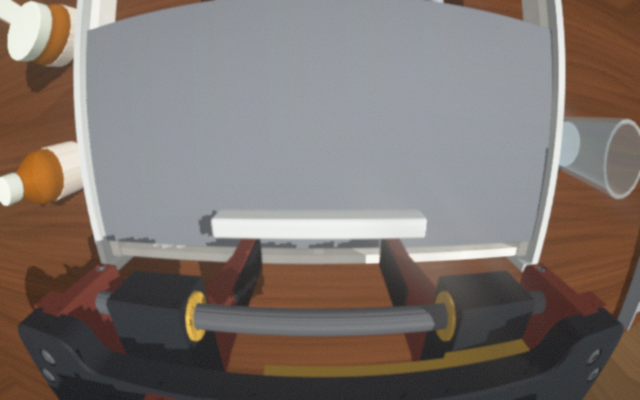

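View pics/side2.png

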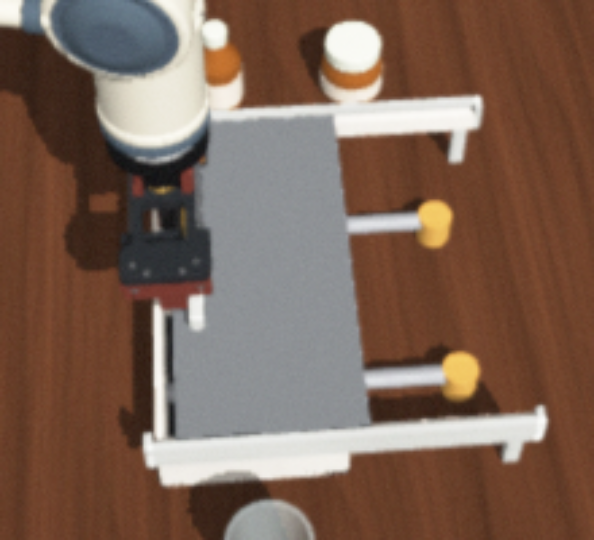

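The cover slides and the lip is in even contact with both fingers. I'll continue the push.

Emit:
jog_arm(motion=[1.5, -0.03, 0, 0, 0, 0, 1.5, -0.03, 0, 0, 0, 0, 1.5, -0.03, 0, 0, 0, 0, 1.5, -0.03, 0, 0, 0, 0, 1.5, -0.03, 0, 0, 0, 0])

```text
time: 5.62
position: [0.5556, -0.0841, 0.1025]
tool_rot: [[1.0, -0.021, -0.002], [-0.021, -1.0, 0.0], [-0.002, -0.0, -1.0]]
wrist_force: [-3.4, 0.7, 2.9]
width: 0.0699
```

Emit:
jog_arm(motion=[1, -0.02, 0, 0, 0, 0, 1, -0.02, 0, 0, 0, 0, 0.8, -0.02, 0, 0, 0, 0, 0.8, -0.02, 0, 0, 0, 0, 0, 0, 0, 0, 0, 0])

```text
time: 6.25
position: [0.5926, -0.0848, 0.1025]
tool_rot: [[1.0, -0.021, 0.001], [-0.021, -1.0, 0.0], [0.001, -0.0, -1.0]]
wrist_force: [0.1, 0.4, 0.1]
width: 0.0698
```

Now slow steps until it reaches the stop.

Emit:
jog_arm(motion=[0.4, -0.01, 0, 0, 0, 0, 0.4, -0.01, 0, 0, 0, 0, 0.4, -0.01, 0, 0, 0, 0, 0.3, 0, 0, 0, 0, 0])

```text
time: 6.75
position: [0.607, -0.0852, 0.1026]
tool_rot: [[1.0, -0.021, -0.0], [-0.021, -1.0, -0.0], [-0.0, 0.0, -1.0]]
wrist_force: [-2.4, 0.6, 1.2]
width: 0.0699
```

Emit:
jog_arm(motion=[0.25, 0, 0, 0, 0, 0, 0.25, 0, 0, 0, 0, 0])

```text
time: 7.0
position: [0.6105, -0.0852, 0.1026]
tool_rot: [[1.0, -0.021, -0.004], [-0.021, -1.0, -0.0], [-0.004, 0.0, -1.0]]
wrist_force: [-13.3, -0.3, 6.3]
width: 0.0699
```

Emit:
jog_arm(motion=[0.1, 0, 0, 0, 0, 0, 0, 0, 0, 0, 0, 0])

```text
time: 7.25
position: [0.6105, -0.0853, 0.1026]
tool_rot: [[1.0, -0.021, -0.006], [-0.021, -1.0, 0.0], [-0.006, 0.0, -1.0]]
wrist_force: [-13.4, 0.6, 5.6]
width: 0.07
```

Emit:
jog_arm(motion=[-1, 0, 0, 0, 0, 0, -3, 0, 0, 0, 0, 0, -3, 0, 4, 0, 0, 0, -3, 0, 5, 0, 0, 0, 0, 0, 3, 0, 0, 0], claw=0)

```text
time: 7.88
position: [0.5125, -0.0853, 0.2265]
tool_rot: [[1.0, -0.021, 0.006], [-0.021, -1.0, -0.001], [0.006, 0.001, -1.0]]
wrist_force: [1.0, -0.2, -0.2]
width: 0.0235
```

Emit:
jog_arm(motion=[-1, 0, 0, 0, 0, 0, 0, 0, 0, 0, 0, 0])

```text
time: 8.12
position: [0.5023, -0.0851, 0.2216]
tool_rot: [[1.0, -0.021, -0.0], [-0.021, -1.0, 0.0], [-0.0, -0.0, -1.0]]
wrist_force: [-0.1, 0.4, 0.2]
width: 0.0035
```

```bash
python3 - <<'E'
from h import *
s=bot.state();print(s['time'],s['position'],s['wrist_force'])
for c in ['wrist','side','top']:
    p=bot.get_image(c)
    for t in ['cover','cover_lip','disc_end','disc_pivot','plain_end','runner_end','valve_box']:
        print(c,t,[(np.round(q['location'],4).tolist(),round(q['confidence'],2)) for q in bot.pinpoint(t,p)[:2]])
    f=p['frame']
    f={'wrist':f,'side':cv2.resize(f[140:340,200:440],None,fx=2.7,fy=2.7),'top':cv2.resize(f[110:300,250:510],None,fx=2.7,fy=2.7)}[c]
    cv2.imwrite(f'pics/{c}3.png',f[:,:,::-1])
E
```

```text
8.125 [ 0.50234263 -0.08509956  0.22156303] [-0.1190832   0.3866317   0.15934784]
wrist cover [([0.6801, -0.0892, 0.0689], 0.56)]
wrist cover_lip [([0.6257, -0.0885, 0.0926], 0.73)]
wrist disc_end [([0.5178, 0.0131, 0.0593], 0.78)]
wrist disc_pivot [([0.5696, -0.0144, 0.0592], 0.65)]
wrist plain_end [([0.5081, -0.1537, 0.0623], 0.95), ([0.5674, -0.0135, 0.0591], 0.35)]
wrist runner_end [([0.6571, 0.1665, -0.0014], 0.41)]
wrist valve_box [([0.5396, -0.0826, -0.0017], 0.69)]
side cover [([0.686, -0.0843, 0.0699], 0.8)]
side cover_lip [([0.6248, -0.0842, 0.0916], 0.77), ([0.5745, -0.0157, 0.0604], 0.32)]
side disc_end [([0.5159, 0.0035, 0.0608], 0.69)]
side disc_pivot [([0.574, -0.0156, 0.0644], 0.72)]
side plain_end [([0.5061, -0.1548, 0.0585], 0.81)]
side runner_end []
side valve_box [([0.5375, -0.0786, -0.0037], 0.84)]
top cover [([0.685, -0.0842, 0.0665], 0.67)]
top cover_lip [([0.6322, -0.0817, 0.0956], 0.94)]
top disc_end [([0.5175, 0.0053, 0.0585], 0.58)]
top disc_pivot [([0.5725, -0.0145, 0.0611], 0.83), ([0.6594, 0.1719, -0.0036], 0.47)]
top plain_end []
top runner_end []
top valve_box [([0.5363, -0.0805, -0.0052], 0.97)]
```

View pics/wrist3.png

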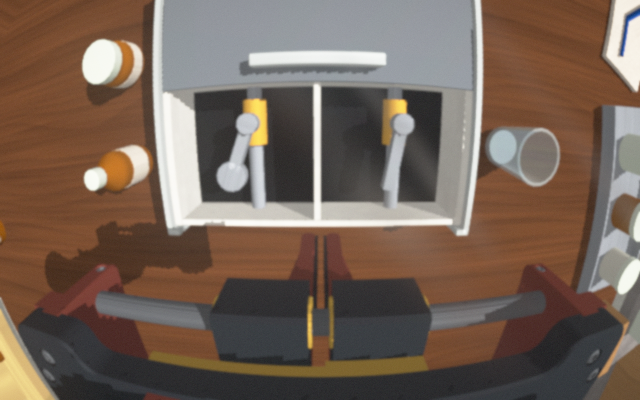

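View pics/side3.png

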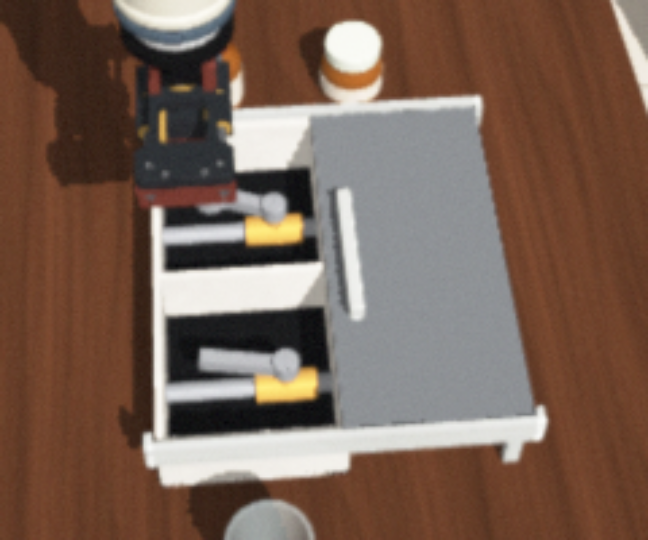

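View pics/top3.png

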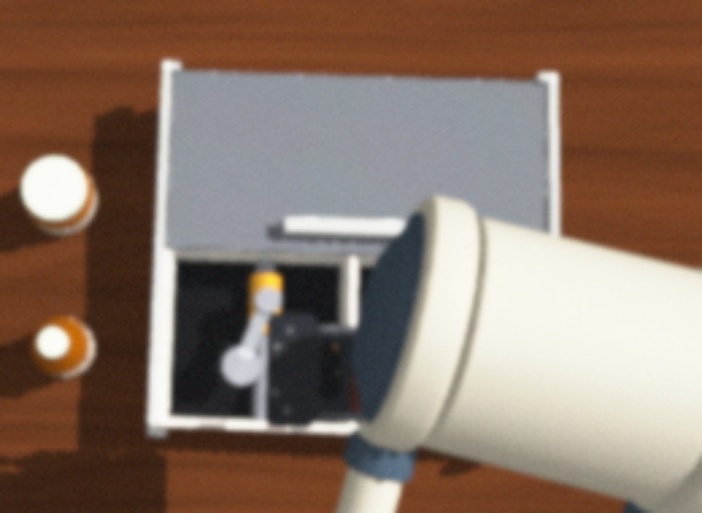

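The cover is against the far stop. The disc lever is in the left bay, with the disc at wrist px (232,176), turned about 0.35 rad; the plain lever is in the right bay. I'll enter on the disc's right side.

Emit:
jog_arm(motion=[0.1, 2.8, 0, 0, 0, -0.17, 0.1, 2.7, 0, 0, 0, -0.17, 0, 0, -5, 0, 0, 0, 0, 0, -5, 0, 0, 0, 0, 0, 0, 0, 0, 0])

```text
time: 9.95
position: [0.5022, -0.0297, 0.1182]
tool_rot: [[0.935, -0.353, -0.009], [-0.353, -0.936, 0.001], [-0.009, 0.002, -1.0]]
wrist_force: [0.4, -0.7, 0.1]
width: 0.0005
```

```bash
python3 - <<'E'
from h import *
s=bot.state();print(s['time'],s['position'],s['wrist_force'],s['width'],s['joint_positions'])
for c in ['wrist','side','top']:
    p=bot.get_image(c)
    for t in ['disc_end','disc_pivot']:
        print(c,t,[(np.round(q['location'],4).tolist(),round(q['confidence'],2)) for q in bot.pinpoint(t,p)[:2]])
    f=p['frame']
    f={'wrist':f,'side':cv2.resize(f[140:340,200:440],None,fx=2.7,fy=2.7),'top':cv2.resize(f[110:300,250:510],None,fx=2.7,fy=2.7)}[c]
    cv2.imwrite(f'pics/{c}4.png',f[:,:,::-1])
E
```

```text
9.95 [ 0.50219674 -0.02974728  0.11816862] [ 0.37969913 -0.67458093  0.12937884] 0.0004909563583173516 [-7.26604062e+00 -8.75626941e+00  9.67162972e+01  1.35218071e-03
  9.25512302e+01  1.03419516e+02]
wrist disc_end [([0.5382, -0.3223, -0.0046], 0.68), ([0.5174, 0.0094, 0.0572], 0.65)]
wrist disc_pivot [([0.5681, -0.0124, 0.06], 0.59), ([0.6276, -0.087, 0.0938], 0.41)]
side disc_end [([0.5169, 0.0067, 0.0618], 0.71)]
side disc_pivot [([0.5721, -0.0144, 0.0605], 0.82)]
top disc_end []
top disc_pivot []
```

View pics/wrist4.png

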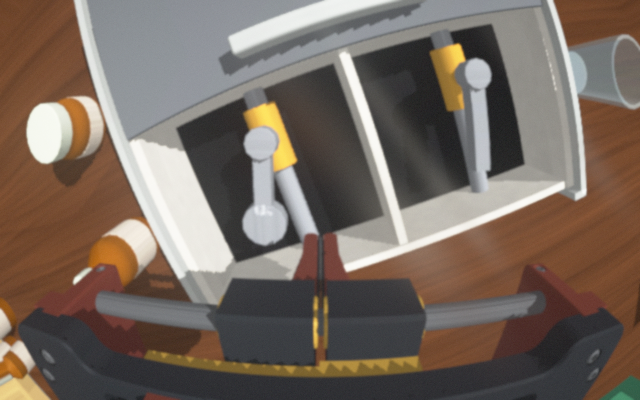

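View pics/top4.png

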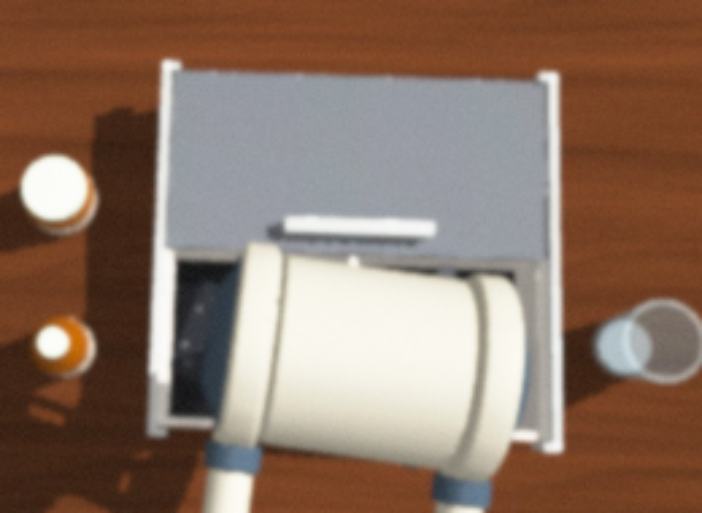

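Joint 6 would pass its limit with that face, so I'll turn the other way and push with the other finger face.

Emit:
jog_arm(motion=[0, 0, 0, 0, 0, 0.175, 0, 0, 0, 0, 0, 0.175, 0, 0, 0, 0, 0, 0.175, 0, 0, 0, 0, 0, 0.175, 0, 0, 0, 0, 0, 0.175])

```text
time: 11.02
position: [0.505, -0.0302, 0.1231]
tool_rot: [[0.868, 0.496, 0.001], [0.496, -0.868, -0.0], [0.001, 0.0, -1.0]]
wrist_force: [-0.1, 0.1, -0.1]
width: 0.0001
```

Emit:
jog_arm(motion=[0, 0, 0, 0, 0, 0.175, 0, 0, 0, 0, 0, 0.175, 0, 0, 0, 0, 0, 0.175, 0.2, 0.1, 0, 0, 0, 0.175, 0, 0, 0, 0, 0, 0])

```text
time: 11.65
position: [0.507, -0.0292, 0.123]
tool_rot: [[0.351, 0.936, 0.0], [0.936, -0.351, -0.0], [0.0, 0.0, -1.0]]
wrist_force: [0.9, -0.1, 1.0]
width: 0.0006
```

Emit:
jog_arm(motion=[0, 0, -2, 0, 0, 0, 0, 0, -2, 0, 0, 0, 0, 0, 0, 0, 0, 0])

```text
time: 12.02
position: [0.505, -0.029, 0.0791]
tool_rot: [[0.35, 0.937, -0.006], [0.937, -0.35, 0.001], [-0.001, -0.006, -1.0]]
wrist_force: [1.5, -0.0, 0.7]
width: 0.0005
```

Emit:
jog_arm(motion=[0, 0, -1.2, 0, 0, 0, 0, 0, -0.9, 0, 0, 0, 0, 0, 0, 0, 0, 0])

```text
time: 12.4
position: [0.5063, -0.0291, 0.0607]
tool_rot: [[0.35, 0.937, -0.002], [0.937, -0.35, 0.0], [-0.0, -0.002, -1.0]]
wrist_force: [0.6, 0.4, -0.1]
width: 0.0005
```

```bash
python3 - <<'E'
from h import *
s=bot.state();print(s['time'],s['position'],s['wrist_force'])
p=bot.get_image('wrist')
cv2.imwrite(f'pics/wrist5.png',p['frame'][:,:,::-1])
E
```

```text
12.4 [ 0.50633302 -0.02910044  0.0606659 ] [ 0.5670828   0.43236937 -0.1460307 ]
```

View pics/wrist5.png

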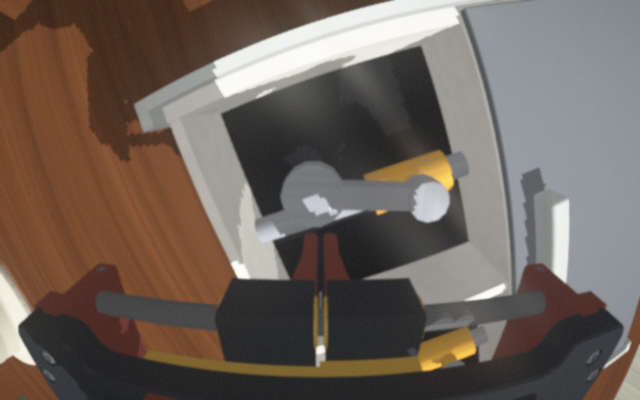

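The fingers sit squarely behind the disc, disc at px (312,188). Computing the arc.

```bash
python3 - <<'E'
import numpy as np
P=np.array([.5718,-.0147]);a=np.radians(np.linspace(20.6,91.2,11));D=.027
w=[np.array([.5065,-.0291])]+[P+.058*np.array([-np.cos(t),np.sin(t)])-D*np.array([np.sin(t),np.cos(t)]) for t in a]
print(np.round(np.array(w),4));print(np.round(np.diff(w,axis=0)*100,2),np.diff(a)[0])
E
```

```text
[[ 0.5065 -0.0291]
 [ 0.508  -0.0196]
 [ 0.5079 -0.0117]
 [ 0.5087 -0.0039]
 [ 0.5106  0.0038]
 [ 0.5133  0.0112]
 [ 0.5169  0.0182]
 [ 0.5214  0.0247]
 [ 0.5266  0.0306]
 [ 0.5325  0.0358]
 [ 0.539   0.0402]
 [ 0.546   0.0439]]
[[ 0.15  0.95]
 [-0.01  0.79]
 [ 0.09  0.78]
 [ 0.18  0.77]
 [ 0.27  0.74]
 [ 0.36  0.7 ]
 [ 0.45  0.65]
 [ 0.52  0.59]
 [ 0.59  0.52]
 [ 0.65  0.44]
 [ 0.7   0.36]] 0.12322024519079966
```

Emit:
jog_arm(motion=[0.1, 0.5, 0, 0, 0, 0, 0.05, 0.45, 0, 0, 0, 0, 0, 0.8, 0, 0, 0, -0.123, 0.1, 0.8, 0, 0, 0, -0.123])

```text
time: 12.95
position: [0.5094, -0.0035, 0.0621]
tool_rot: [[0.57, 0.821, 0.0], [0.821, -0.57, -0.001], [-0.001, 0.001, -1.0]]
wrist_force: [-0.4, -2.3, 0.3]
width: 0.0003
```

Emit:
jog_arm(motion=[0.2, 0.75, 0, 0, 0, -0.123, 0.25, 0.75, 0, 0, 0, -0.123, 0.35, 0.7, 0, 0, 0, -0.123])

```text
time: 13.32
position: [0.5175, 0.0185, 0.062]
tool_rot: [[0.828, 0.56, 0.0], [0.56, -0.828, -0.001], [-0.0, 0.001, -1.0]]
wrist_force: [-0.2, -2.9, 0.4]
width: 0.0004
```

```bash
python3 - <<'E'
from h import *
s=bot.state();print(s['time'],s['position'],s['wrist_force'])
p=bot.get_image('wrist')
cv2.imwrite(f'pics/wrist6.png',p['frame'][:,:,::-1])
E
```

```text
13.325 [0.51747375 0.01850599 0.06203084] [-0.16205668 -2.92899026  0.37773203]
```

View pics/wrist6.png

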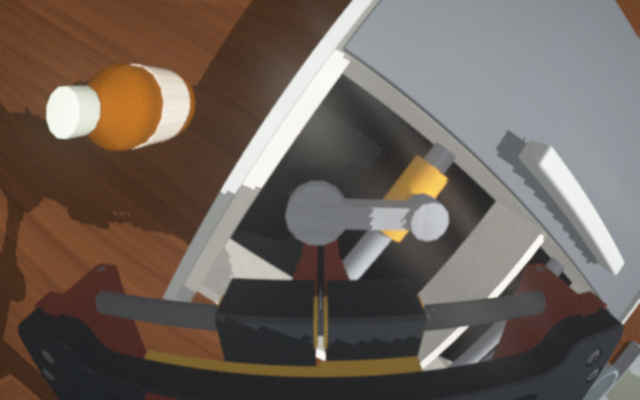

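The disc is in contact at px (316,212) and the lever is turning. I'll continue round.

Emit:
jog_arm(motion=[0.45, 0.65, 0, 0, 0, -0.123, 0.5, 0.6, 0, 0, 0, -0.123, 0.6, 0.5, 0, 0, 0, -0.123, 0.65, 0.45, 0, 0, 0, -0.123])

```text
time: 13.88
position: [0.5393, 0.0404, 0.0618]
tool_rot: [[0.995, 0.105, -0.0], [0.105, -0.995, -0.0], [-0.0, 0.0, -1.0]]
wrist_force: [-1.1, -1.1, 1.0]
width: 0.0003
```

Emit:
jog_arm(motion=[0.35, 0.2, 0, 0, 0, -0.06, 0.3, 0.1, 0, 0, 0, -0.06, 0, 0, 0, 0, 0, 0])

```text
time: 14.25
position: [0.5444, 0.0435, 0.0616]
tool_rot: [[1.0, -0.011, -0.004], [-0.011, -1.0, -0.0], [-0.004, 0.0, -1.0]]
wrist_force: [-5.9, -0.7, 4.6]
width: 0.0003
```

Emit:
jog_arm(motion=[0.15, 0, 0, 0, 0, 0, 0, 0, 0, 0, 0, 0])

```text
time: 14.5
position: [0.5446, 0.0435, 0.0615]
tool_rot: [[1.0, -0.011, -0.007], [-0.011, -1.0, -0.0], [-0.007, 0.0, -1.0]]
wrist_force: [-13.0, -0.6, 7.5]
width: 0.0004
```

Emit:
jog_arm(motion=[0.15, 0, 0, 0, 0, 0, 0, 0, 0, 0, 0, 0])

```text
time: 14.75
position: [0.5449, 0.0436, 0.0615]
tool_rot: [[1.0, -0.011, -0.01], [-0.011, -1.0, -0.0], [-0.01, 0.0, -1.0]]
wrist_force: [-19.0, -0.2, 10.0]
width: 0.0004
```

At the stop: force rises to 19 N with no further motion. Backing off and lifting straight clear.

Emit:
jog_arm(motion=[-0.6, 0, 0, 0, 0, 0, -1, 0, 0, 0, 0, 0, 0, 0, 4, 0, 0, 0, 0, 0, 5, 0, 0, 0, 0, 0, 5, 0, 0, 0])

```text
time: 15.38
position: [0.5324, 0.0434, 0.2031]
tool_rot: [[1.0, -0.012, 0.0], [-0.012, -1.0, 0.0], [0.0, -0.0, -1.0]]
wrist_force: [0.5, 0.2, -0.2]
width: 0.0006
```

Emit:
jog_arm(motion=[-2, -4, 2, 0, 0, 0, -2, -5, 0, 0, 0, 0, -2, -5, 0, 0, 0, 0, 0, 0, 0, 0, 0, 0])

```text
time: 15.88
position: [0.4717, -0.0992, 0.2221]
tool_rot: [[1.0, -0.017, 0.001], [-0.017, -1.0, -0.001], [0.001, 0.001, -1.0]]
wrist_force: [0.0, 0.3, 0.2]
width: 0.0004
```

```bash
python3 - <<'E'
from h import *
s=bot.state();print(s['time'],s['position'],s['wrist_force'])
for c in ['wrist','side','top']:
    p=bot.get_image(c)
    for t in ['cover','disc_end','disc_pivot','plain_end','amber_bottle','jar','beaker']:
        print(c,t,[(np.round(q['location'],4).tolist(),round(q['confidence'],2)) for q in bot.pinpoint(t,p)[:1]])
    f=p['frame']
    f={'wrist':f,'side':cv2.resize(f[140:380,200:440],None,fx=2.5,fy=2.5),'top':cv2.resize(f[110:300,250:510],None,fx=2.7,fy=2.7)}[c]
    cv2.imwrite(f'pics/{c}7.png',f[:,:,::-1])
E
```

```text
15.875 [ 0.47173466 -0.09923559  0.22205214] [0.04565944 0.32047038 0.15602989]
wrist cover []
wrist disc_end [([0.5714, 0.0445, 0.0615], 0.82)]
wrist disc_pivot [([0.5674, -0.0156, 0.0615], 0.85)]
wrist plain_end [([0.5026, -0.1568, 0.0607], 0.82)]
wrist amber_bottle [([0.5285, 0.1609, 0.0002], 0.84)]
wrist jar [([0.6595, 0.1671, -0.0002], 0.76)]
wrist beaker [([0.5403, -0.3237, -0.0034], 0.55)]
side cover [([0.6863, -0.0844, 0.0695], 0.71)]
side disc_end [([0.5726, 0.043, 0.0601], 0.49)]
side disc_pivot [([0.5743, -0.0136, 0.0617], 0.79)]
side plain_end []
side amber_bottle [([0.5294, 0.1557, -0.0015], 0.64)]
side jar [([0.6612, 0.1626, -0.0006], 0.87)]
side beaker [([0.5408, -0.3261, -0.0029], 0.6)]
top cover [([0.6844, -0.0861, 0.0661], 0.71)]
top disc_end [([0.5691, 0.044, 0.0585], 0.85)]
top disc_pivot [([0.5713, -0.0151, 0.0606], 0.84)]
top plain_end []
top amber_bottle [([0.5302, 0.1575, 0.0003], 0.8)]
top jar [([0.6628, 0.1669, -0.0055], 0.87)]
top beaker [([0.5382, -0.3257, -0.0015], 0.72)]
```

View pics/wrist7.png

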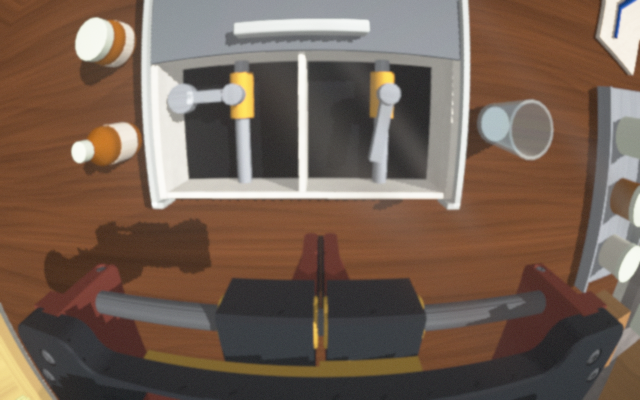

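View pics/side7.png

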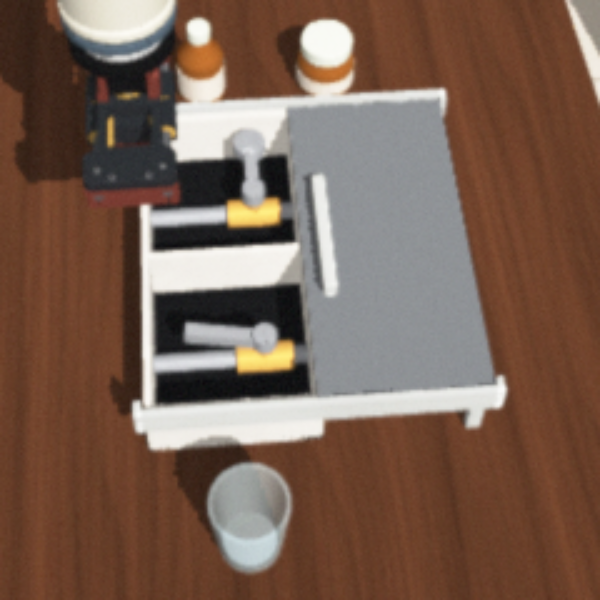

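View pics/top7.png

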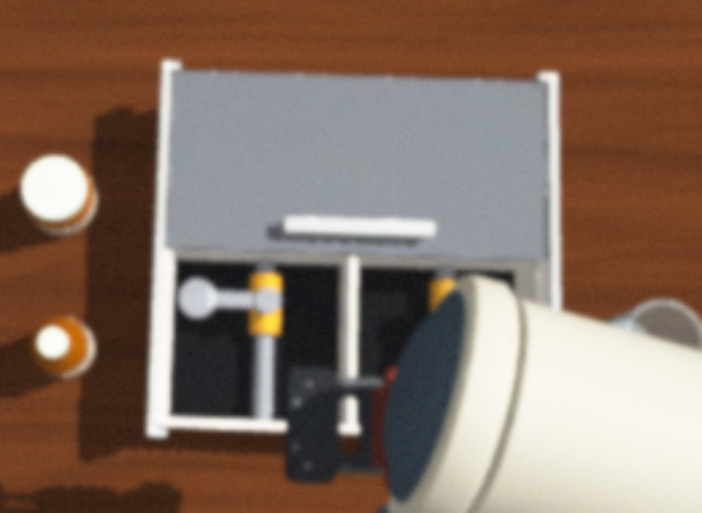

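The side, top and wrist views all show the lever pointing left, across its pipe (wrist: disc (182,98), pivot (234,95)). I'll do one finer check of the angle.

```bash
python3 - <<'E'
from h import *
for c in ['top','side']:
    p=bot.get_image(c);r=bot.cut_out('disc_end',p)
    if not r: print('none');continue
    m=r[0]['pixels'];v,u=np.nonzero(m);X=plane(p,np.c_[u,v],.058)[:,:2]*1000
    mu=X.mean(0);w,V=np.linalg.eigh(np.cov((X-mu).T));d=V[:,1]*np.sign(V[1,1])
    print(c,m.sum(),mu,X.min(0),X.max(0),'dir deg',np.degrees(np.arctan2(d[1],d[0])))
    g=cv2.resize(p['frame'][180:280,300:440] if c=='top' else p['frame'][180:260,250:340],None,fx=5.5,fy=5.5,interpolation=cv2.INTER_CUBIC)
    cv2.imwrite(f'pics/{c}8.png',g[:,:,::-1])
    for t in ['cover']:
        r=bot.cut_out(t,p)
        v,u=np.nonzero(r[0]['pixels']);print(cv2.minAreaRect((plane(p,np.c_[u,v],.076)[:,:2]*1000).astype(np.float32)))
E
```

```text
top 688 [552.54175971   1.91341489] [474.40965355 -23.99537439] [603.19292258  56.58207881] dir deg 22.399096954049277
((682.8843994140625, -86.78817749023438), (309.85186767578125, 150.35470581054688), 88.8307876586914)
side 277 [569.86031771  20.13490827] [554.31566961 -30.82547585] [586.53340623  61.78943554] dir deg 88.91573258776612
((680.8218994140625, -83.76339721679688), (311.7898864746094, 154.28109741210938), 88.81256866455078)
```

View pics/top8.png

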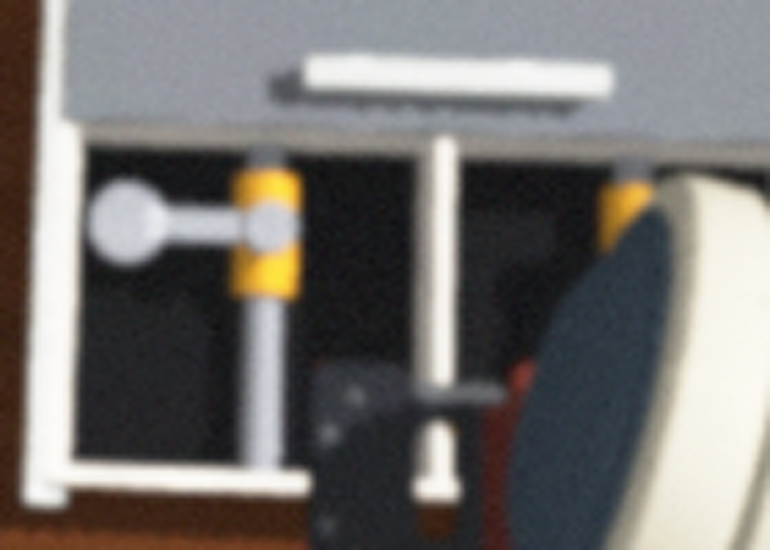

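The lever is parallel to the lip and cover in the top view (both about 2° in the image). In the side view it measures 88.9° against 88.8° for the cover, so it is square across its pipe. Handing in.

```bash
python3 -c "
from workcell import bot
print(bot.state()['time'],bot.state()['wrist_force']);print(bot.sign_off())"
```

```text
17.375 [-0.47525169  0.05336168  0.50368786]
the job is handed in; nothing more can be done
None
```

The disc-ended valve is shut and the cover is fully open. The job was handed in at about 17.4 s with the gripper clear of everything.

- **Cover:** I pushed it by its lip with both fingers until it reached the far stop. There the force rose to about 13 N and it moved no further. The later images put it at x of about 0.681 to 0.686 m, against about 0.684 m expected, still lying flat on its runners.
- **Disc lever:** it was in the left bay. I pushed the disc from its right side round to the stop, where the force rose to 19 N with almost no movement (0.5 mm for 3 mm commanded). After backing off, the side image measured it at 88.9°, against 88.8° for the cover's long side. In the top image it runs parallel to the lip, so it is square across its pipe.
- **Left alone:** the plain lever, bottle, jar and beaker are where they started, to within the few millimetres the detector can resolve.

**Checks that failed or disagreed:**
- The automatic outline of the lever in the top image was unusable: it gave 22° because it included part of the gripper. I relied on the side outline and on reading the top image by eye instead.
- I had first planned to push with the other finger face. That would have taken joint 6 past its range, so I turned the gripper the other way before touching the lever.

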